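# Move the blow-off nozzle to the other air coupling

## Task

The dust blow-off nozzle is locked in the air coupling with the red collar: hold that collar fully in while you start the nozzle upward, and draw it out without dragging it against the closed grip. Push it into the free coupling with the blue collar until it is fully home and has locked, then prove the lock with a light upward pull, and let go. Push and pull gently throughout; leave the other things on the bench where they are.

Things in the scene. Friction and masses are not known exactly. Their poses are not given: they have to be found in the camera images.
- manifold: Aluminium air rail on the bench: 66 mm (x) by 300 mm (y) by 40 mm high. Three upright steel couplings, 53 mm wide, stand on it in a row along y, 85 mm apart, in any order: red collar, blue collar, and one grey, closed with a black cap, 108 mm above the bench. An 85 mm high regulator with gauge stands 200 mm along +y. Origin: centre of the underside, on the bench; x across the rail, y along it.
- nozzle: The blow-off nozzle: round rigid steel stem, 92 mm long, about 120 g, z towards the mouth. Origin: centre of its plug end. Going up from there: tapered nose, 13 to 20 mm diameter, over 6 mm; 20 mm bead up to 20 mm; locking groove; plain 20 mm tube from 28.5 to 83 mm; conical mouth to 92 mm. It starts fully home, upright, in the red coupling and shows 44 mm above the collar.
- nozzle_groove (a point): Top edge of the bead, where the locking groove begins, on the nozzle's axis 20 mm from the plug end. The groove is 14 mm in diameter and 8.5 mm long; z towards the mouth. Closed teeth bear on this edge: a pull of some 10 N proves the lock, and no push or pull on the nozzle needs over 20 N.
- nozzle_mouth (a point): Centre of the nozzle's mouth (its upper end, 14 mm in diameter), 92 mm from the plug end; at the start 142 mm above the bench.
- red_port: Coupling with the red collar, fixed upright on the rail, z up along its axis. Origin: centre of its foot, on top of the rail. The nozzle's plug end stands on a stop 10 mm above the foot, 48 mm below the collar's top at rest.
- red_collar_top (a point): Centre of the top face of the red release collar, on the coupling's vertical axis (z up); moves with the collar. The collar is a ring, 48 mm outer and 25 mm inner diameter, around the nozzle; its top face is 98 mm above the bench at rest, 90 mm pressed in. A gripper astride the nozzle can press it with both fingertips, then close on the tube and lift.
- red_collar (a joint): How far the red collar is pressed straight down, m: 0 at rest, 0.008 fully in. Spring 5 N at first, 15 N fully in, then a hard end. It spreads the four teeth of the grip: opening 15 mm at rest, plus 1.4 mm per mm of collar. The 20 mm bead passes when the collar is over 3.6 mm in; a bead between the teeth keeps the collar about that far in, and the teeth then hold the nozzle by light friction.
- red_teeth (a point): Centre of the underside of the red coupling's spring teeth (4 mm high), on its axis, 22 mm above its stop. With the nozzle home the bead lies 2 mm below the teeth, so a lift begun with the collar fully in brings the bead between them before they close. Closed teeth do not give way to a pull.
- blue_port: The free coupling, with the blue collar: housing fixed upright on the rail like the red one, origin at the centre of its foot, 40 mm above the bench, z up along the axis. Its cartridge (collar, teeth, stop, all spaced as in the red one) is screwed in to a depth that differs from one to the next: collar top at rest 89 to 98 mm above the bench, hard stop 48 mm below it. Bore 22 mm, collar hole 25 mm.
- blue_collar (a joint): How far the blue collar is in, m, spring and travel like the red one. A nozzle pushed in spreads the teeth with its nose against about 6 to 12 N, then slides on against about 3 N with the collar dipped 3.6 mm; 2 mm before the stop they snap into the groove and it jumps back to 0. A locked nozzle has 2 mm of free play upward. Hold the nozzle over 50 mm from its plug end, or the fingers press this collar.
- blue_valve (a joint): Shut-off valve in the blue coupling's bore, m: 0 closed, 0.004 when the plug end stands on the stop (fully home); it follows the plug end up and down over the last 4 mm. Weak spring, under 1 N.
- lacquer_jar: Bystander: closed amber jar, 68 mm wide, 75 mm tall, upright. Origin: centre of its underside.
- flat_brush: Bystander: brush lying on the bench along its own x axis. Origin: centre of its underside.
- sanding_block: Bystander: cork sanding block, 50 by 90 by 30 mm. Origin: centre of its underside.
Things that resemble listed ones, but are neither listed nor needed, are in the scene too. Of the things that look like the nozzle, the middle-sized one is meant.

How it is judged:
By the outcome, as a careful person would: the job done as asked, in the order asked, and still so for the second after the job is handed in, with the robot touching nothing.
It also fails if it takes over 58 s, if anything falls off the work surface, if the arm or the gripper's body presses on something with over 40 N, if the wrist force passes 120 N, or if a joint passes its speed limit or range.

## Robot

A 6-joint arm with a two-finger parallel gripper is mounted at the origin on the work surface. World frame = base frame: x ahead of the robot, y to its left, z up, the work surface at z = 0. Lengths are in m, angles in rad, forces in N, time in s.
With the tool pointing down it reaches from about 0.425 to 0.925 m from the base axis. Payload 12.5 kg.
Tool frame: the origin (TCP) lies midway between the tips of the shut fingers; the grasp point (between the pads) lies r.grasp_offset behind it (r.grasp_offset is the distance from the TCP to the grasp point, in m); y points along the fingers, x is the direction in which the jaws open and shut, and the axes are right-handed (so a half turn about y gives the same grasp; the last joint's range is limited). The gripper opens to 85 mm and grips with 20 to 120 N. Pads are 22 mm wide; open, the fingers measure 114 mm over their backs; the gripper's body (76 mm by 85 mm) begins 54 mm behind the grasp point. The pads swing forward as they close: fully open they stand 13 mm farther back than shut.
Start: joints at [-1.217, 0.491, 1.559, -0, 1.092, -0.106], TCP at [0.277, -0.56, 0.202] pointing down, gripper open.
Joint ranges: [-3.1, 3.1], [-0.84, 2.19], [0.05, 2.79], [-1.13, 4.28], [0.06, 2.93], [-2.69, 2.69]. Speed limits (rad/s): [2.22, 2.22, 2.79, 3.14, 3.14, 3.14].

## Interface

Orientations are given as a unit quaternion [w, x, y, z].
In Python, from cell import r gives the robot as it stands.
- The arm moves only by the tool carry_out, never from a script. Its argument "series" is a list that holds one entry, the list of rows, each a list of 4 numbers: the shift along the tool's x, y, z in units of 30 mm (1.0 is 30 mm), then the turn about the tool's y in units of 6 degrees (1.0 is 6 degrees). In form: [[[x, y, z, twist], ...]]. A call has exactly 10 rows; each row is the pose to reach, as a shift and turn from the pose commanded when the call began, along the tool's axes at that moment; what a row does not reach only later rows make up. A row lasts 1/8 s, in which the tool goes at most 62.5 mm and 10.7 degrees, less where a joint would pass 70% of its speed; a pose out of reach is approached as far as the arm can. A call with a gripper value outside its range is refused whole. "hand" is the opening, from -1 (shut) to 1 (fully open), so that 0 is half open, set as the call begins (left out, the last holds). The fingers move at their own pace and stop on an object; "force" is the grip in N (left out, the last holds). Time passes only in rows, so rows that repeat a pose let the fingers close, or fill a call up. It gives the time, the measured TCP pose, the force and the opening at its end, in the units of the state.
- r.get_obs(): the state, without advancing time (a new reading comes with each control period).
- r.get_image(name): name is "scene" or "side" or "wrist"; returns (picture, depth): 400x640x3 uint8, red, green, blue; 400x640 float32, m along the optical axis (not along the pixel's ray), 0 where there is no reading.
- r.camera_info(name): a dict with "fx", "fy", "cx", "cy" (pixels), "distortion" ([k1, k2, p1, p2, k3] as OpenCV has them; the pictures are not rectified), "rvec" (rotation vector, rad) and "tvec" (3), from world to camera coordinates, as OpenCV has them. Camera axes: x right, y down, z forward; pixel columns grow to the right and rows downward; lengths in m; the calibration is good to about 2 mm. A picture is of the moment at which its call begins: read the wrist's pose just before it. camera_info takes no time and is no camera call; for the wrist camera it gives the pose at the moment of the call.
- r.finish_job(): hands the job in, once; it reports no verdict.
The state is a dict: "t": time; "joint_positions": joint angles; "joint_velocities": joint speeds; "joint_efforts": joint torques, N m; "position": TCP position; "tcp_rot": TCP orientation; "wrist_force": force on the tool from outside, world axes, zero at the start; "torque": the same for the moment, N m; "grip_width": finger opening in m.
Only numpy, scipy, OpenCV 4.12 (cv2) and the standard library are available. Lean on these libraries where they do the work, as an engineer would, in place of code of your own. Each camera call takes 0.05 s, during which the arm holds its last target. There are 200 camera calls.

## Working session

There is one attempt and no reset: what is moved stays moved. The work goes in short steps, Python scripts to look and compute and a tool call to move; the robot and the scene stay as the last step left them, time stands still between calls to the robot, and variables do not carry over. Pictures are saved under pics/ and viewed, about 8 in all and at most 12, crops included, and the job is handed in when it is done.

Besides the shell and the picture viewer there is one more tool, called after ">>>" in YAML: its name, and indented under it one key for each argument. carry_out: Moves the arm, as the interface text tells. Its arguments: {"type":"object","properties":{"series":{"type":"array","items":{"type":"array","items":{"type":"array","items":{"type":"number"}}}},"hand":{"type":"number"},"force":{"type":"number"}},"required":["series"]}

```bash
ls; mkdir -p pics
python3 - <<'E'
from cell import r
import cv2,numpy as np
print(r.get_obs()); print(r.grasp_offset)
for n in("scene","side"):
    p,d=r.get_image(n); cv2.imwrite(f"pics/{n}0.png",p[:,:,::-1]); np.save(f"pics/{n}0.npy",d)
    print(n,r.camera_info(n))
E
```

```text
pics
{'t': 0.0, 'joint_positions': array([-1.21661149e+00,  4.91575344e-01,  1.55947512e+00, -5.39073761e-06,
        1.09172865e+00, -1.05586682e-01]), 'joint_velocities': array([-0.00027644,  0.0004619 ,  0.00191257,  0.0002792 ,  0.0012007 ,
       -0.00048871]), 'joint_efforts': array([-1.29563465e-03, -6.18438148e+01, -2.61592233e+01, -1.67006133e-04,
        4.00846489e-03, -2.32518261e-05]), 'position': array([ 0.27726877, -0.55981956,  0.20140912]), 'tcp_rot': array([ 0.60103594, -0.6005235 ,  0.3732444 , -0.37258012]), 'wrist_force': array([-0.20929708,  0.10343051,  0.41817164]), 'torque': array([ 0.01372743, -0.01706286,  0.01831243]), 'grip_width': 0.08560914782906975}
0.0187
scene {'fx': 370.60243722690535, 'fy': 370.60243722690535, 'cx': 320.8268226597792, 'cy': 196.81628523269447, 'distortion': array([0.00186146, 0.        , 0.        , 0.        , 0.        ]), 'rvec': array([ 1.71826971,  1.55630615, -0.8090562 ]), 'tvec': array([ 0.03469599, -0.25072865,  1.20914321])}
side {'fx': 382.6297147780617, 'fy': 382.6297147780617, 'cx': 322.0161367808964, 'cy': 201.44993392786765, 'distortion': array([-0.08137207,  0.        ,  0.        ,  0.        ,  0.        ]), 'rvec': array([ 0.52380787, -2.67556316,  1.18280896]), 'tvec': array([0.49905813, 0.28732344, 0.6441096 ])}
```

View pics/scene0.png

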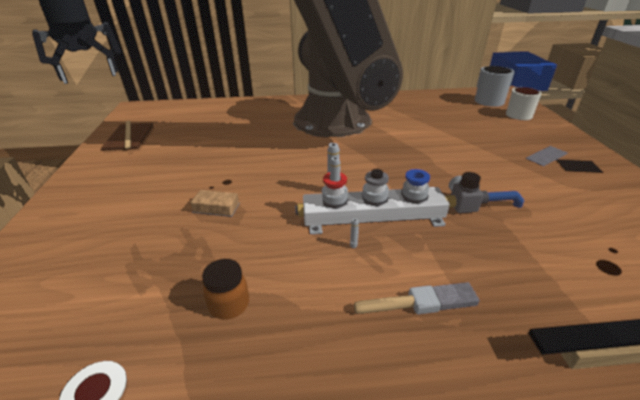

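View pics/side0.png

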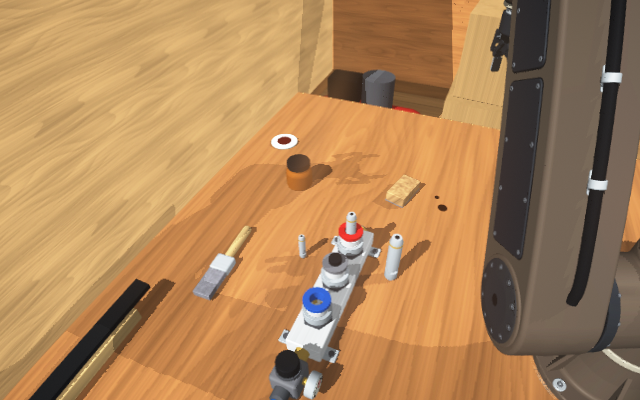

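The two pictures show the rail with the red coupling (scene ~(335,182), side ~(351,232)), the capped grey in the middle and blue (scene (417,178), side (317,298)). The nozzle stands in red. A larger decoy stands on the robot side of the rail (side (394,257)), and a small one on the other side (side (302,245)).

```bash
cat > h.py <<'E'
import cv2,numpy as np
from cell import r
def ext(c):
    R=cv2.Rodrigues(np.array(c["rvec"]))[0]; return R,np.array(c["tvec"])
def K(c): return np.array([[c["fx"],0,c["cx"]],[0,c["fy"],c["cy"]],[0,0,1]])
def cloud(d,c):
    v,u=np.mgrid[:d.shape[0],:d.shape[1]]
    uv=np.stack([u,v],-1).reshape(-1,1,2).astype(float)
    n=cv2.undistortPoints(uv,K(c),c["distortion"]).reshape(d.shape+(2,))
    P=np.dstack([n,np.ones(d.shape)])*d[...,None]
    R,t=ext(c); return (P-t)@R
def onplane(uv,z,c):
    n=cv2.undistortPoints(np.array(uv,float).reshape(-1,1,2),K(c),c["distortion"]).reshape(-1,2)
    R,t=ext(c); C=-R.T@t; D=np.c_[n,np.ones(len(n))]@R
    return C+D*((z-C[2])/D[:,2])[:,None]
def proj(P,c): return cv2.projectPoints(np.array(P,float).reshape(-1,1,3),np.array(c["rvec"]),np.array(c["tvec"]),K(c),c["distortion"])[0].reshape(-1,2)
def masks(p):
    h=cv2.cvtColor(p,cv2.COLOR_RGB2HSV).astype(int); H,S,V=h[...,0],h[...,1],h[...,2]
    return ((H<6)|(H>172))&(S>150)&(V>90), (H>105)&(H<130)&(S>120)&(V>60)
E
python3 - <<'E'
from h import *
for n in("scene","side"):
    p=cv2.imread(f"pics/{n}0.png")[:,:,::-1].copy(); d=np.load(f"pics/{n}0.npy"); c=r.camera_info(n); W=cloud(d,c)
    for nm,m in zip(("red","blue"),masks(p)):
        q=W[m&(d>0)]; q=q[(q[:,2]>.07)&(q[:,2]<.11)&(q[:,0]>.35)&(q[:,0]<.9)]
        k,l,st,ce=cv2.connectedComponentsWithStats(m.astype(np.uint8))
        print(n,nm,len(q),q.min(0).round(4),q.max(0).round(4),q.mean(0).round(4), np.percentile(q[:,2],[10,50,80,95]).round(4))
    q=W[(W[...,2]>.12)&(W[...,2]<.16)&(np.abs(W[...,0]-.6)<.25)&(np.abs(W[...,1])<.4)]
    print('high',len(q),q.min(0),q.max(0))
    q=W[(W[...,2]>.033)&(W[...,2]<.045)&(W[...,0]>.4)&(W[...,0]<.8)&(np.abs(W[...,1])<.4)]
    print('rail',len(q), cv2.minAreaRect(q[:,:2].astype(np.float32)))
    R,t=ext(c);print('cam',-R.T@t)
# crops side by side
s=cv2.imread("pics/side0.png")[200:340,260:420]; a=cv2.imread("pics/scene0.png")[130:240,280:460]
s=cv2.resize(s,None,fx=3.5,fy=3.5,interpolation=2); cv2.imwrite("pics/sidecrop.png",s)
E
```

```text
scene red 191 [ 0.4829 -0.078   0.0855] [ 0.5258 -0.031   0.1021] [ 0.5114 -0.0554  0.0983] [0.0945 0.0995 0.1003 0.1011]
scene blue 258 [0.4825 0.092  0.0819] [0.5281 0.136  0.0981] [0.5066 0.1142 0.0935] [0.0878 0.0951 0.096  0.0967]
high 178 [ 0.39898138 -0.06422563  0.12001701] [ 0.51209864 -0.03789577  0.14498234]
rail 2826 ((0.6019337177276611, -0.00779375433921814), (0.6960849165916443, 0.3225288987159729), 86.18856811523438)
cam [ 1.12167959 -0.1380698   0.49886634]
side red 234 [ 0.4772 -0.0757  0.0898] [ 0.5231 -0.0291  0.1013] [ 0.4978 -0.0464  0.0979] [0.0949 0.0984 0.0993 0.1001]
side blue 508 [0.4778 0.0923 0.0706] [0.5245 0.1395 0.0981] [0.501  0.1166 0.0927] [0.0854 0.0946 0.0955 0.0966]
high 189 [ 0.39654432 -0.06095896  0.12003976] [ 0.50753198 -0.03438826  0.14432642]
rail 2677 ((0.4768146574497223, -0.05222034454345703), (0.3302328288555145, 0.5834174752235413), 23.306489944458008)
cam [0.34465584 0.45066674 0.65161553]
```

```bash
cat >> h.py <<'E'
from scipy.spatial.transform import Rotation as Ro
def tool(o=None):
    o=o or r.get_obs(); q=o["tcp_rot"]; return o["position"],Ro.from_quat([q[1],q[2],q[3],q[0]]).as_matrix()
def delta(T,yaw=None,o=None):
    "units to target position; twist units aligning tool x with world heading yaw (deg, mod 180)"
    p,R=tool(o); u=R.T@(np.array(T)-p)/.03
    tw=None
    if yaw is not None:
        d=np.array([np.cos(np.radians(yaw)),np.sin(np.radians(yaw)),0]); l=R.T@d
        a=np.degrees(np.arctan2(-l[2],l[0])); tw=((a+90)%180-90)/6   # rot about y: x->(cos,0,-sin)
    return u.round(3),tw
E
python3 - <<'E'
from h import *
print(tool()); print(delta([.502,-.053,.27],0))
E
```

```text
(array([ 0.27725847, -0.55986497,  0.20147842]), array([[ 4.43752601e-01, -3.91094187e-04,  8.96149249e-01],
       [-8.96148768e-01,  9.30024957e-04,  4.43752769e-01],
       [-1.00699029e-03, -9.99999491e-01,  6.22224196e-05]]))
(array([-11.819,  -2.271,  14.211]), np.float64(-10.60940661587126))
```

View pics/sidecrop.png

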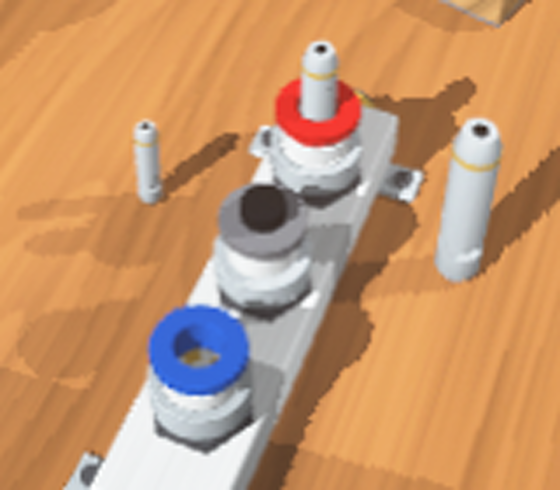

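>>> carry_out:
  series:
    - [[-0.8,-0.6,0.9,-0.8],[-2.2,-1.2,2.6,-2],[-3.6,-1.8,4.3,-3.2],[-5,-2.27,6,-4.4],[-6.4,-2.27,7.7,-5.6],[-7.8,-2.27,9.4,-6.8],[-9.2,-2.27,11.1,-8],[-10.5,-2.27,12.6,-9.2],[-11.4,-2.27,13.7,-10.2],[-11.82,-2.27,14.21,-10.6]]

```text
t: 1.35
position: [0.5026, -0.0503, 0.2699]
tcp_rot: [0.707, -0.707, -0.001, 0.002]
wrist_force: [0.2, -0.7, -0.5]
grip_width: 0.0854
```

Run:
```python
from h import *
print(delta([.502,-.053,.27],0), r.get_obs()["wrist_force"], r.get_obs()["joint_positions"])
c=r.camera_info("wrist"); p,d=r.get_image("wrist"); np.save("pics/w1.npy",d); cv2.imwrite("pics/w1.png",p[:,:,::-1])
import json; json.dump({k:np.asarray(v).tolist() for k,v in c.items()},open("pics/w1.json","w"))
W=cloud(d,c)
for nm,m in zip(("red","blue"),masks(p)):
    q=W[m&(d>0)]; q=q[(q[:,2]>.07)&(q[:,2]<.11)]; 
    if len(q): print(nm,len(q),q.min(0).round(4),q.max(0).round(4),np.percentile(q[:,2],[10,50,80,95]).round(4))
```

```text
(array([-0.021, -0.004, -0.09 ]), np.float64(0.03980428026786834)) [ 0.24043042 -0.71948809 -0.50374604] [-2.30651376e-01  2.50505281e-01  1.75110398e+00  1.50661689e-04
  1.14033281e+00 -2.34882597e-01]
red 743 [ 0.4769 -0.0759  0.0838] [ 0.5239 -0.0292  0.1004] [0.0971 0.098  0.0987 0.0993]
blue 1379 [0.4779 0.0918 0.0721] [0.525  0.1403 0.097 ] [0.0926 0.0943 0.095  0.0957]
```

View pics/w1.png

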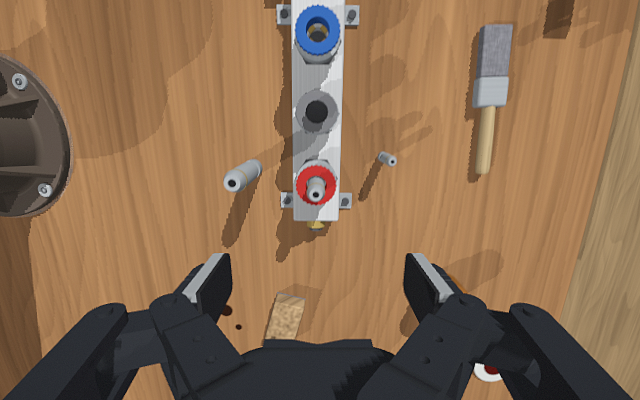

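Run:
```python
from h import *
import json
c={k:np.array(v) if isinstance(v,list) else v for k,v in json.load(open("pics/w1.json")).items()}
def fit(n,p,d,c):
    W=cloud(d,c)
    for nm,m,z in zip(("red","blue"),masks(p),(.098,.0943)):
        mm=(m&(np.abs(W[...,2]-z)<.0025)).astype(np.uint8)
        cs=max(cv2.findContours(mm,0,1)[0],key=cv2.contourArea).reshape(-1,2)
        q=onplane(cs,z,c)[:,:2]; 
        (x,y),rr=cv2.minEnclosingCircle(q.astype(np.float32))
        from scipy.optimize import least_squares
        s=least_squares(lambda v:np.hypot(q[:,0]-v[0],q[:,1]-v[1])-.0237,[x,y],loss="soft_l1",f_scale=.0005).x
        print(n,nm,np.round([x,y,rr],4),s.round(4))
    q=W[(W[...,2]>.12)&(W[...,2]<.155)&(np.abs(W[...,1]+.05)<.06)&(np.abs(W[...,0]-.46)<.08)]
    for nm,k in (("noz",q[:,0]>.47),("big",q[:,0]<.45)): 
        if k.any(): print(n,nm,k.sum(),q[k].min(0).round(4),q[k].max(0).round(4))
fit("w",cv2.imread("pics/w1.png")[:,:,::-1].copy(),np.load("pics/w1.npy"),c)
for n in("scene","side"): fit(n,cv2.imread(f"pics/{n}0.png")[:,:,::-1].copy(),np.load(f"pics/{n}0.npy"),r.camera_info(n))
print(delta([.5007,-.053,.150],0))
```

```text
w red [ 0.5004 -0.0525  0.0241] [ 0.5004 -0.0524]
w blue [0.5014 0.116  0.0244] [0.5016 0.1162]
w noz 300 [ 0.4902 -0.0618  0.12  ] [ 0.5099 -0.0429  0.1445]
w big 246 [ 0.3967 -0.0547  0.12  ] [ 0.4161 -0.035   0.1248]
scene red [ 0.5024 -0.0542  0.0257] [ 0.5015 -0.0544]
scene blue [0.5062 0.1144 0.0255] [0.5053 0.1149]
scene noz 130 [ 0.4964 -0.0642  0.1201] [ 0.5121 -0.0462  0.145 ]
scene big 48 [ 0.399  -0.0572  0.12  ] [ 0.4181 -0.0379  0.1266]
side red [ 0.4994 -0.0523  0.0249] [ 0.5001 -0.0534]
side blue [0.5005 0.1165 0.0249] [0.5009 0.1165]
side noz 112 [ 0.4913 -0.061   0.1202] [ 0.5075 -0.0427  0.1443]
side big 77 [ 0.3965 -0.0555  0.12  ] [ 0.4169 -0.0344  0.1255]
(array([-0.081,  3.994, -0.123]), np.float64(0.05148098235954279))
```

>>> carry_out:
  series:
    - [[-0.03,0.4,-0.04,0.05],[-0.06,1,-0.08,0.05],[-0.09,1.7,-0.11,0.05],[-0.09,2.4,-0.11,0.05],[-0.09,3,-0.11,0.05],[-0.09,3.4,-0.11,0.05],[-0.09,3.65,-0.11,0.05],[-0.09,3.65,-0.11,0.05],[-0.09,3.65,-0.11,0.05],[-0.09,3.65,-0.11,0.05]]
  hand: -0.3
  force: 40

```text
t: 2.65
position: [0.4995, -0.0565, 0.161]
tcp_rot: [-0.707, 0.707, -0.002, 0.002]
wrist_force: [-0.3, -0.0, -0.4]
grip_width: 0.0298
```

Run:
```python
from h import *
o=r.get_obs(); print(o["position"],o["grip_width"],o["wrist_force"]); print(delta([.5004,-.0527,.0985],0))
c=r.camera_info("wrist"); p,d=r.get_image("wrist"); cv2.imwrite("pics/w2.png",p[:,:,::-1]); W=cloud(d,c)
q=W[(np.abs(W[...,2]-.13)<.012)&(np.abs(W[...,1]+.05)<.025)&(np.abs(W[...,0]-.5)<.018)]
print("noz",len(q),q.min(0).round(4) if len(q) else 0,q.max(0).round(4) if len(q) else 0)
print("mouth px",proj([[.5004,-.0527,.142],[.5004,-.0527,.098],[.5014,.117,.0945],o["position"]],c).round(1))
for nm,m,z in zip(("red","blue"),masks(p),(.098,.0943)):
    k=m&(np.abs(W[...,2]-z)<.004); q=W[k]
    if len(q): print(nm,len(q),q.min(0).round(4),q.max(0).round(4),np.median(q[:,2]).round(4))
```

```text
[ 0.49954103 -0.05647097  0.16102938] 0.029822366296541582 [-0.26456314 -0.00432335 -0.37746498]
(array([0.026, 2.084, 0.127]), np.float64(-0.05803340305511521))
noz 503 [ 0.4905 -0.0601  0.1181] [ 0.5102 -0.0433  0.142 ]
mouth px [[318.7 222.6]
 [318.4 205.2]
 [318.7 -27.2]
 [317.5 238.1]]
red 1463 [ 0.4757 -0.0768  0.0943] [ 0.5236 -0.0289  0.1002] 0.0981
blue 527 [0.4819 0.0917 0.0903] [0.5196 0.1011 0.096 ] 0.0942
```

View pics/w2.png

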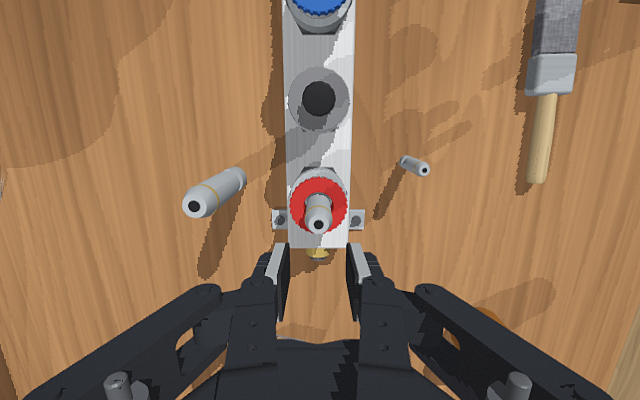

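>>> carry_out:
  series:
    - [[0.02,0,0.08,-0.05],[0.03,0.1,0.125,-0.05],[0.03,0.4,0.125,-0.05],[0.03,0.8,0.125,-0.05],[0.03,1.2,0.125,-0.05],[0.03,1.6,0.125,-0.05],[0.03,1.85,0.125,-0.05],[0.03,2.0,0.125,-0.05],[0.03,2.0,0.125,-0.05],[0.03,2.0,0.125,-0.05]]

```text
t: 3.95
position: [0.5005, -0.0527, 0.1009]
tcp_rot: [-0.707, 0.707, -0.0, 0.001]
wrist_force: [0.3, 0.4, 0.1]
grip_width: 0.0297
```

Run:
```python
from h import *
o=r.get_obs(); print(o["position"],o["grip_width"],o["wrist_force"],o["torque"]); print(delta([.5004,-.0527,.0985],0))
```

```text
[ 0.50045537 -0.05274972  0.10086944] 0.029721772930087143 [0.34424397 0.36456065 0.13667222] [-0.02003922  0.0235758   0.00781573]
(array([-0.002,  0.079,  0.002]), np.float64(-0.009570496644317453))
```

>>> carry_out:
  series:
    - [[0,0.06,0,0],[0,0.12,0,0],[0,0.17,0,0],[0,0.21,0,0],[0,0.25,0,0],[0,0.28,0,0],[0,0.31,0,0],[0,0.34,0,0],[0,0.34,0,0],[0,0.34,0,0]]

```text
t: 5.2
position: [0.5003, -0.0527, 0.0904]
tcp_rot: [-0.707, 0.707, -0.0, 0.0]
wrist_force: [0.4, -0.1, -0.3]
grip_width: 0.03
```

Run:
```python
from h import *
o=r.get_obs(); print(o["position"],o["grip_width"],o["wrist_force"],o["torque"])
```

```text
[ 0.50028112 -0.05271271  0.09040292] 0.02999873070112116 [ 0.41890892 -0.07136839 -0.26470586] [ 0.04026782  0.0152547  -0.04777421]
```

Run:
```python
from h import *
a,d=r.get_image("side"); b,e=r.get_image("wrist"); c=r.camera_info("side"); W=cloud(d,c)
u,v=proj([[.5004,-.0527,.1]],c)[0]; print(u,v); u,v=int(u),int(v)
A=cv2.resize(a[v-50:v+50,u-60:u+60],None,fx=5,fy=5,interpolation=2)
m=masks(a)[0]; q=W[m]; q=q[(q[:,2]>.07)&(q[:,2]<.11)&(q[:,0]>.4)]; print(len(q),np.percentile(q[:,2],[20,50,80]) if len(q) else 0)
cw=r.camera_info("wrist"); Ww=cloud(e,cw); m=masks(b)[0]; q=Ww[m]; q=q[(q[:,2]>.07)&(q[:,2]<.11)]; print("w",len(q),np.percentile(q[:,2],[20,50,80]) if len(q) else 0)
cv2.imwrite("pics/s3.png",A[:,:,::-1]); cv2.imwrite("pics/w3.png",b[120:380,140:500,::-1].repeat(2,0).repeat(2,1))
```

```text
350.0235411523931 229.81523197765617
219 [0.09688231 0.09834943 0.09946279]
w 2367 [0.09745276 0.09808216 0.09863039]
```

View pics/s3.png

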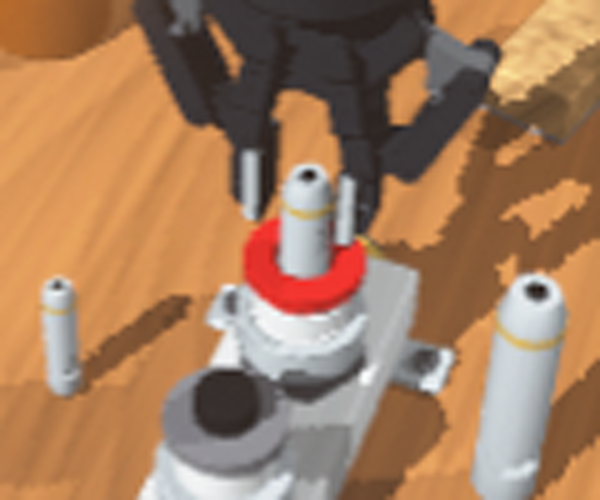

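>>> carry_out:
  series:
    - [[0,0,0,0],[0,0,0,0],[0,0,0,0],[0,0,0,0],[0,0.02,0,0],[0,0.04,0,0],[0,0.06,0,0],[0,0.08,0,0],[0,0.08,0,0],[0,0.08,0,0]]
  hand: -0.43

```text
t: 6.55
position: [0.5003, -0.0527, 0.088]
tcp_rot: [-0.707, 0.707, -0.0, 0.0]
wrist_force: [0.1, 0.2, 0.2]
grip_width: 0.0244
```

Run:
```python
from h import *
o=r.get_obs(); print(o["position"],o["grip_width"],o["wrist_force"],o["torque"])
```

```text
[ 0.50026391 -0.05272176  0.0879971 ] 0.024411811095117916 [0.0744958  0.17521446 0.15737274] [-0.0569588  -0.0083125  -0.02672022]
```

>>> carry_out:
  series:
    - [[0,0.02,0,0],[0,0.04,0,0],[0,0.06,0,0],[0,0.08,0,0],[0,0.1,0,0],[0,0.12,0,0],[0,0.13,0,0],[0,0.13,0,0],[0,0.13,0,0],[0,0.13,0,0]]

```text
t: 7.8
position: [0.5003, -0.0527, 0.0841]
tcp_rot: [-0.707, 0.707, -0.0, 0.0]
wrist_force: [-0.1, -0.7, 1.1]
grip_width: 0.0246
```

Run:
```python
from h import *
o=r.get_obs(); print(o["position"],o["grip_width"],o["wrist_force"],o["torque"])
b,e=r.get_image("wrist"); cw=r.camera_info("wrist"); Ww=cloud(e,cw); m=masks(b)[0]; q=Ww[m]; q=q[(q[:,2]>.07)&(q[:,2]<.11)]; print("w",len(q),np.percentile(q[:,2],[20,50,80]))
for s in(-1,1):
    k=(np.abs(Ww[...,0]-.5003-s*.018)<.012)&(np.abs(Ww[...,1]+.0527)<.016)&(Ww[...,2]>.101)&(Ww[...,2]<.16)
    q=Ww[k]; print(s,len(q),q.min(0).round(4),q.max(0).round(4),np.percentile(q[:,2],[1,5,20]).round(4))
cv2.imwrite("pics/w4.png",cv2.resize(b[140:290,220:420],None,fx=4,fy=4,interpolation=2)[:,:,::-1])
```

```text
[ 0.5002912  -0.05272872  0.08411768] 0.024631223386740484 [-0.13943538 -0.69225999  1.11932039] [-0.00551293 -0.02429446 -0.04578771]
w 2070 [0.09736083 0.09805082 0.09860015]
-1 2090 [ 0.4704 -0.0635  0.1011] [ 0.4943 -0.038   0.16  ] [0.1065 0.1179 0.1279]
1 2021 [ 0.5063 -0.0637  0.101 ] [ 0.5301 -0.0379  0.16  ] [0.1073 0.1184 0.128 ]
```

View pics/w4.png

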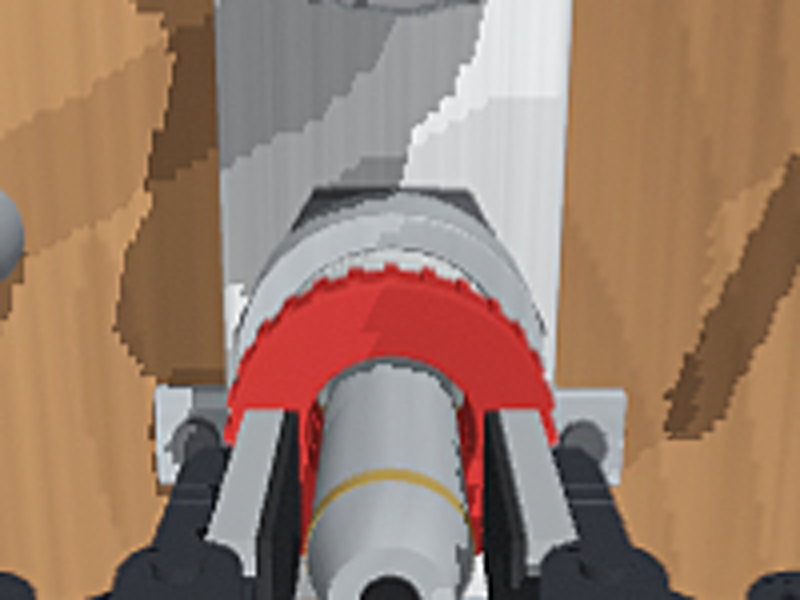

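>>> carry_out:
  series:
    - [[0,0.01,0,0],[0,0.02,0,0],[0,0.03,0,0],[0,0.04,0,0],[0,0.05,0,0],[0,0.06,0,0],[0,0.07,0,0],[0,0.07,0,0],[0,0.07,0,0],[0,0.07,0,0]]

```text
t: 9.1
position: [0.5003, -0.0527, 0.082]
tcp_rot: [-0.707, 0.707, -0.0, 0.0]
wrist_force: [-0.9, -0.1, -0.8]
grip_width: 0.0241
```

```bash
cat > st.py <<'E'
from h import *
o=r.get_obs(); print(o["t"],o["position"].round(4),o["grip_width"].round(4),o["wrist_force"].round(1),o["torque"].round(2))
b,e=r.get_image("wrist"); cw=r.camera_info("wrist"); Ww=cloud(e,cw)
for n,m in zip("rb",masks(b)):
    q=Ww[m]; q=q[(q[:,2]>.07)&(q[:,2]<.11)&(abs(q[:,0]-.5)<.03)]
    if len(q): print(n,len(q),np.percentile(q[:,2],[50,80]).round(4))
E
python3 st.py
```

```text
Traceback (most recent call last):
  File "st.py", line 2, in <module>
    o=r.get_obs(); print(o["t"],o["position"].round(4),o["grip_width"].round(4),o["wrist_force"].round(1),o["torque"].round(2))
                                                       ^^^^^^^^^^^^^^^^^^^^^
AttributeError: 'float' object has no attribute 'round'
```

```bash
sed -i 's/o\["grip_width"\].round(4)/round(float(o["grip_width"]),4)/' st.py
cat >> st.py <<'E'
def tips():
    k=(Ww[...,2]>.1005)&(Ww[...,2]<.14)&(abs(Ww[...,1]+.0527)<.03)
    for s in(-1,1):
        kk=k&(s*(Ww[...,0]-.5003)>.0115)&(s*(Ww[...,0]-.5003)<.03)
        v,u=np.nonzero(kk); i=np.argsort(v)[:6]; print(s,[(int(u[j]),int(v[j]),Ww[v[j],u[j]].round(4).tolist()) for j in i])
if __name__=="__main__": tips()
E
python3 st.py
```

```text
9.1 [ 0.5003 -0.0527  0.082 ] 0.0241 [-0.9 -0.1 -0.8] [-0.02  0.01 -0.04]
r 2054 [0.098  0.0986]
-1 [(281, 242, [0.4816, -0.0407, 0.1164]), (282, 242, [0.4821, -0.041, 0.1158]), (283, 242, [0.4826, -0.0409, 0.116]), (284, 242, [0.4831, -0.0409, 0.116]), (285, 242, [0.4838, -0.0403, 0.1173]), (286, 242, [0.4841, -0.0411, 0.1156])]
1 [(341, 242, [0.5124, -0.0417, 0.1142]), (342, 242, [0.5128, -0.0411, 0.1154]), (343, 242, [0.5133, -0.041, 0.1158]), (344, 242, [0.5137, -0.0407, 0.1164]), (345, 242, [0.5142, -0.0407, 0.1165]), (346, 242, [0.5148, -0.0408, 0.1162])]
```

Run:
```python
from h import *
for n in("side","scene"):
    a,d=r.get_image(n); c=r.camera_info(n); W=cloud(d,c)
    for s in(-1,1):
        k=(abs(W[...,1]+.0527)<.014)&(s*(W[...,0]-.5003)>.0115)&(s*(W[...,0]-.5003)<.032)&(W[...,2]>.101)&(W[...,2]<.2)
        q=W[k]; 
        if len(q): i=np.argsort(q[:,2])[:5]; print(n,s,len(q),q[i].round(4).tolist())
    if n=="side": cv2.imwrite("pics/s5.png",cv2.resize(a[180:270,300:400],None,fx=6,fy=6,interpolation=2)[:,:,::-1])
    else: cv2.imwrite("pics/sc5.png",cv2.resize(a[120:220,290:380],None,fx=6,fy=6,interpolation=2)[:,:,::-1])
c=r.camera_info("wrist"); print(proj([[.4845,-.0417,z] for z in(.082,.098,.107,.115)],c).round(1).tolist())
```

```text
side -1 248 [[0.487, -0.0418, 0.1153], [0.485, -0.0418, 0.1161], [0.4832, -0.0424, 0.1163], [0.4872, -0.0421, 0.1178], [0.4824, -0.0458, 0.1187]]
side 1 208 [[0.5119, -0.0482, 0.1136], [0.5144, -0.0437, 0.1141], [0.5121, -0.0545, 0.1159], [0.512, -0.0484, 0.1161], [0.5118, -0.0422, 0.1165]]
scene -1 23 [[0.4855, -0.0638, 0.1174], [0.4879, -0.0641, 0.1211], [0.4859, -0.0639, 0.1223], [0.4869, -0.064, 0.1252], [0.4879, -0.0641, 0.128]]
scene 1 233 [[0.5203, -0.0578, 0.1013], [0.5168, -0.0536, 0.1127], [0.5186, -0.05, 0.1136], [0.5185, -0.0558, 0.1139], [0.5195, -0.0521, 0.1143]]
[[292.2, 221.7], [289.9, 230.9], [288.4, 236.8], [287.0, 242.7]]
```

View pics/sc5.png

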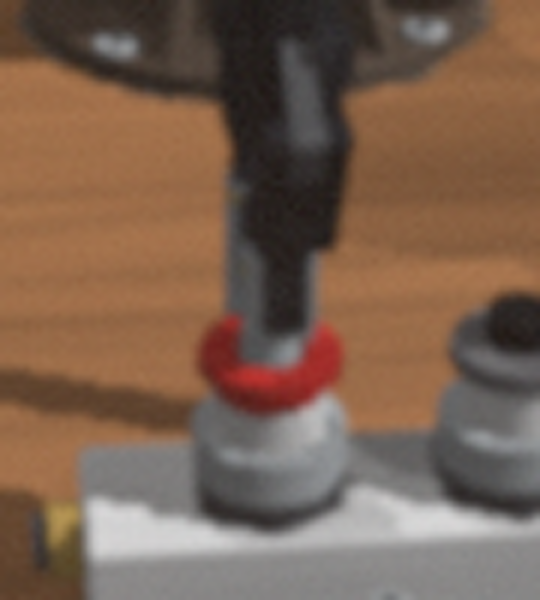

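>>> carry_out:
  series:
    - [[0,0.05,0,0],[0,0.1,0,0],[0,0.15,0,0],[0,0.2,0,0],[0,0.25,0,0],[0,0.3,0,0],[0,0.34,0,0],[0,0.38,0,0],[0,0.41,0,0],[0,0.41,0,0]]

```text
t: 10.5
position: [0.5003, -0.0527, 0.0696]
tcp_rot: [-0.707, 0.707, -0.0, 0.0]
wrist_force: [0.5, -1.1, -0.1]
grip_width: 0.0244
```

```bash
python3 st.py
```

```text
10.5 [ 0.5003 -0.0527  0.0696] 0.0244 [ 0.5 -1.1 -0.1] [ 0.04 -0.02  0.  ]
r 1951 [0.098  0.0986]
-1 [(281, 242, [0.4814, -0.0414, 0.1025]), (282, 242, [0.482, -0.041, 0.1033]), (283, 242, [0.4826, -0.0409, 0.1038]), (284, 242, [0.4831, -0.0411, 0.1033]), (285, 242, [0.4836, -0.0408, 0.1038]), (286, 242, [0.4841, -0.0409, 0.1037])]
1 [(341, 242, [0.5124, -0.0416, 0.102]), (342, 242, [0.5127, -0.0407, 0.1043]), (343, 242, [0.5133, -0.041, 0.1033]), (344, 242, [0.5137, -0.0408, 0.1039]), (345, 242, [0.5142, -0.0407, 0.1043]), (346, 242, [0.5149, -0.0413, 0.1028])]
```

>>> carry_out:
  series:
    - [[0,0.04,0,0],[0,0.08,0,0],[0,0.12,0,0],[0,0.15,0,0],[0,0.18,0,0],[0,0.21,0,0],[0,0.24,0,0],[0,0.27,0,0],[0,0.27,0,0],[0,0.27,0,0]]

```text
t: 11.8
position: [0.5004, -0.0527, 0.0623]
tcp_rot: [-0.707, 0.707, -0.0, 0.001]
wrist_force: [-3.2, 1.4, 12.8]
grip_width: 0.0243
```

```bash
python3 st.py|head -2
```

```text
11.8 [ 0.5004 -0.0527  0.0623] 0.0243 [-3.2  1.4 12.8] [ 0.1   0.58 -0.02]
r 1952 [0.0916 0.0922]
```

>>> carry_out:
  series:
    - [[0,0.01,0,0],[0,0.02,0,0],[0,0.03,0,0],[0,0.04,0,0],[0,0.05,0,0],[0,0.06,0,0],[0,0.06,0,0],[0,0.06,0,0],[0,0.06,0,0],[0,0.06,0,0]]

```text
t: 13.1
position: [0.5004, -0.0527, 0.0607]
tcp_rot: [-0.707, 0.707, 0.0, 0.001]
wrist_force: [-3.7, 0.1, 14.9]
grip_width: 0.0243
```

```bash
python3 st.py|head -2
```

```text
13.1 [ 0.5004 -0.0527  0.0607] 0.0243 [-3.7  0.1 14.9] [0.11 0.65 0.  ]
r 1947 [0.09   0.0906]
```

>>> carry_out:
  series:
    - [[0,0,0,0],[0,0,0,0],[0,0,0,0],[0,0,0,0],[0,0,0,0],[0,0,0,0],[0,0,0,0],[0,0,0,0],[0,0,0,0],[0,0,0,0]]
  hand: -1
  force: 40

```text
t: 14.4
position: [0.5008, -0.0528, 0.0609]
tcp_rot: [-0.707, 0.707, 0.0, 0.001]
wrist_force: [-2.9, 0.3, 16.8]
grip_width: 0.0191
```

```bash
python3 st.py|head -2
```

```text
14.4 [ 0.5008 -0.0528  0.0609] 0.0191 [-2.9  0.3 16.8] [0.13 0.56 0.07]
r 1793 [0.09   0.0905]
```

>>> carry_out:
  series:
    - [[0,-0.03,0,0],[0,-0.07,0,0],[0,-0.12,0,0],[0,-0.17,0,0],[0,-0.22,0,0],[0,-0.27,0,0],[0,-0.32,0,0],[0,-0.36,0,0],[0,-0.36,0,0],[0,-0.36,0,0]]

```text
t: 15.7
position: [0.5002, -0.0527, 0.0706]
tcp_rot: [-0.707, 0.707, -0.0, 0.0]
wrist_force: [0.1, -0.8, -2.9]
grip_width: 0.0194
```

```bash
cat >> st.py <<'E'
q=Ww[(Ww[...,2]>.125)&(abs(Ww[...,0]-o["position"][0])<.0085)&(abs(Ww[...,1]-o["position"][1])<.012)]
if len(q): print("mouth z",np.percentile(q[:,2],[90,97,99]).round(4))
E
python3 st.py
```

```text
15.7 [ 0.5002 -0.0527  0.0706] 0.0194 [ 0.1 -0.8 -2.9] [-0.1  -0.11 -0.  ]
r 1833 [0.095  0.0955]
-1 [(287, 242, [0.4846, -0.0409, 0.1047]), (288, 242, [0.4851, -0.0409, 0.1046]), (289, 242, [0.4856, -0.0411, 0.1042]), (290, 242, [0.4861, -0.0411, 0.1042]), (291, 242, [0.4866, -0.0411, 0.1042]), (292, 242, [0.4872, -0.0409, 0.1047])]
1 [(341, 242, [0.5122, -0.041, 0.1045]), (342, 242, [0.5127, -0.0409, 0.1046]), (343, 242, [0.5132, -0.0407, 0.1052]), (344, 242, [0.5138, -0.0411, 0.1042]), (345, 242, [0.5143, -0.0412, 0.104]), (346, 242, [0.5148, -0.0411, 0.1043])]
mouth z [0.1902 0.1922 0.1929]
```

>>> carry_out:
  series:
    - [[0,0,0,0],[0,0,0,0],[0,0,0,0],[0,-0.05,0,0],[0,-0.15,0,0],[0,-0.27,0,0],[0,-0.4,0,0],[0,-0.5,0,0],[0,-0.53,0,0],[0,-0.53,0,0]]
  hand: -0.35

```text
t: 17.0
position: [0.5002, -0.0527, 0.0865]
tcp_rot: [-0.707, 0.707, -0.0, 0.0]
wrist_force: [0.5, 1.0, 0.6]
grip_width: 0.0279
```

>>> carry_out:
  series:
    - [[0,0,0,0],[0,0,0,0],[0,0,0,0],[0,0,0,0],[0,0,0,0],[0,0,0,0],[0,0,0,0],[0,0,0,0],[0,0,0,0],[0,0,0,0]]
  hand: -1
  force: 60

```text
t: 18.25
position: [0.5002, -0.0527, 0.0864]
tcp_rot: [-0.707, 0.707, -0.0, 0.0]
wrist_force: [0.5, 0.0, -5.8]
grip_width: 0.0182
```

```bash
sed -i 's/m>0//; s/cv2.imwrite//' st.py; echo 'import sys
if len(sys.argv)>1: cv2.imwrite(sys.argv[1],b[:,:,::-1])' >> st.py; python3 st.py pics/w6.png
python3 - <<'E'
from h import *
a,d=r.get_image("side"); W=cloud(d,r.camera_info("side"))
q=W[(abs(W[...,0]-.5)<.012)&(abs(W[...,1]+.0527)<.013)&(W[...,2]>.1)]
cv2.imwrite("pics/s6.png",cv2.resize(a[180:280,290:410],None,fx=5,fy=5,interpolation=2)[:,:,::-1])
E
```

```text
18.25 [ 0.5002 -0.0527  0.0864] 0.0182 [ 0.5  0.  -5.8] [-0.06 -0.04  0.02]
r 1928 [0.095  0.0955]
-1 [(287, 242, [0.4845, -0.0411, 0.1199]), (288, 242, [0.4851, -0.0409, 0.1204]), (289, 242, [0.4855, -0.0411, 0.1199]), (290, 242, [0.4862, -0.0406, 0.1212]), (291, 242, [0.4866, -0.041, 0.1201]), (292, 242, [0.4871, -0.0411, 0.1199])]
1 [(341, 242, [0.5122, -0.0409, 0.1204]), (342, 242, [0.5125, -0.0402, 0.1219]), (343, 242, [0.5132, -0.0408, 0.1207]), (344, 242, [0.5138, -0.0412, 0.1196]), (345, 242, [0.5142, -0.0408, 0.1205]), (346, 242, [0.5147, -0.0409, 0.1204])]
mouth z [0.2063 0.2082 0.2087]
```

View pics/s6.png

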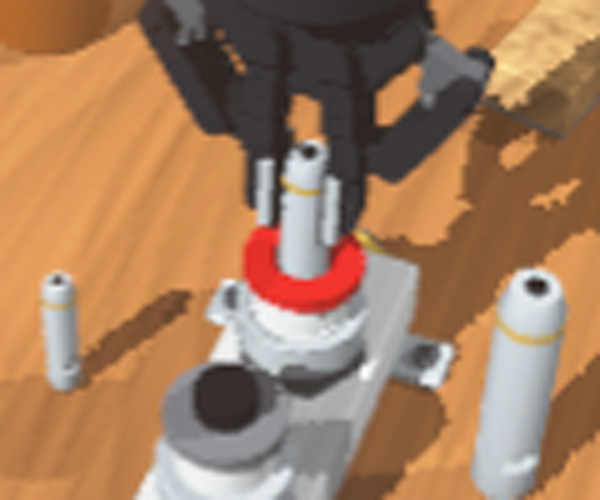

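>>> carry_out:
  series:
    - [[0,-0.05,0,0],[0,-0.12,0,0],[0,-0.22,0,0],[0,-0.34,0,0],[0,-0.48,0,0],[0,-0.64,0,0],[0,-0.9,0,0],[0,-1.3,0,0],[0,-1.8,0,0],[0,-2.3,0,0]]

```text
t: 19.6
position: [0.5004, -0.0527, 0.1568]
tcp_rot: [-0.707, 0.707, -0.0, 0.001]
wrist_force: [0.4, 0.4, -1.1]
grip_width: 0.0182
```

```bash
python3 st.py |grep -v 242
python3 - <<'E'
from h import *
p,R=tool(); print(delta([.5012,.117,p[2]],-.3))
a,d=r.get_image("scene"); c=r.camera_info("scene");W=cloud(d,c)
k=(abs(W[...,0]-.505)<.02)&(abs(W[...,1]+.0527)<.013)&(W[...,2]>.105); q=W[k]; print(len(q), np.percentile(q[:,2],[0,1,5]).round(4))
cv2.imwrite("pics/sc7.png",cv2.resize(a[90:220,280:450],None,fx=4.5,fy=4.5,interpolation=2)[:,:,::-1])
E
```

```text
19.6 [ 0.5004 -0.0527  0.1568] 0.0182 [ 0.4  0.4 -1.1] [-0.02  0.02  0.01]
r 1539 [0.0997 0.1003]
b 766 [0.0957 0.0965]
-1 [(296, 194, [0.484, -0.038, 0.1014]), (301, 194, [0.488, -0.0381, 0.1009]), (301, 196, [0.4879, -0.0399, 0.1005]), (294, 198, [0.4822, -0.0415, 0.1008]), (298, 198, [0.4855, -0.0415, 0.1006]), (297, 199, [0.4847, -0.0423, 0.1006])]
1 [(331, 188, [0.5122, -0.033, 0.1014]), (331, 189, [0.5122, -0.034, 0.1007]), (335, 189, [0.5155, -0.0341, 0.1005]), (334, 191, [0.5147, -0.0357, 0.1005]), (331, 192, [0.5123, -0.0365, 0.1005]), (337, 192, [0.5171, -0.0363, 0.1016])]
mouth z [0.2779 0.2801 0.2807]
(array([-2.000e-03, -5.000e-03,  5.663e+00]), np.float64(0.041254699752360104))
673 [0.1344 0.1375 0.1445]
```

View pics/sc7.png

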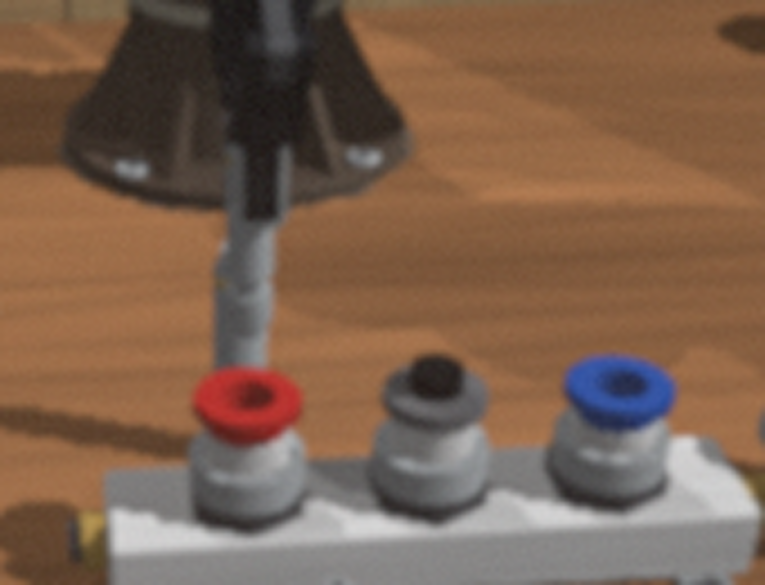

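>>> carry_out:
  series:
    - [[0,-0.05,0.25,0],[0,-0.05,0.8,0],[0,-0.05,1.6,0],[0,-0.05,2.5,0],[0,-0.05,3.4,0],[0,-0.05,4.3,0],[0,-0.05,5,0],[0,-0.05,5.45,0],[0,-0.05,5.66,0],[0,-0.05,5.66,0]]

```text
t: 20.95
position: [0.5003, 0.1173, 0.1568]
tcp_rot: [-0.707, 0.707, -0.0, 0.0]
wrist_force: [0.2, 0.6, -0.6]
grip_width: 0.0181
```

```bash
python3 st.py |grep -v 242|head -4
python3 - <<'E'
from h import *
o=r.get_obs();p,R=tool(o); print(p,delta([.5012,.117,p[2]],-.3,o),o["wrist_force"])
b,e=r.get_image("wrist"); c=r.camera_info("wrist"); W=cloud(e,c)
m=masks(b)[1]&(abs(W[...,2]-.0945)<.004); q=W[m]; print("blue",len(q),q.min(0).round(4),q.max(0).round(4),np.median(q[:,2]))
s,d=r.get_image("side"); c2=r.camera_info("side"); W=cloud(d,c2)
q=W[(np.hypot(W[...,0]-p[0],W[...,1]-p[1])<.013)&(W[...,2]>.11)&(W[...,2]<.18)]; print("stem lowest",np.sort(q[:,2])[[0,3,10]],q.shape)
for z in(.137,.145,.155):
    k=q[abs(q[:,2]-z)<.004]; print(z,len(k),k[:,0].min().round(4),k[:,0].max().round(4),k[:,1].min().round(4),k[:,1].max().round(4))
u,v=proj([[.501,.117,.11]],c2)[0].astype(int)
A=cv2.resize(s[v-60:v+50,u-70:u+70],(700,550),interpolation=2); cv2.imwrite("pics/s8.png",A[:,:,::-1])
print(u,v,proj([[p[0],p[1],z] for z in(.094,.131,.15)],c2))
E
```

```text
20.95 [0.5003 0.1173 0.1568] 0.0181 [ 0.2  0.6 -0.6] [ 0.02  0.   -0.03]
b 1543 [0.0941 0.0947]
-1 []
1 []
[0.50036927 0.11689636 0.1568856 ] (array([ 0.028, -0.   ,  0.003]), np.float64(0.041043182640853125)) [-0.1099073   0.30452918 -1.5984652 ]
blue 1458 [0.4773 0.0963 0.0906] [0.5253 0.1411 0.0964] 0.094182149776654
stem lowest [0.13326861 0.13734263 0.13855798] (203, 3)
0.137 23 0.4898 0.5073 0.1117 0.125
0.145 36 0.4894 0.5077 0.1115 0.125
0.155 20 0.4896 0.5081 0.1132 0.1247
316 293 [[316.63667608 299.39056447]
 [316.1252509  286.63879269]
 [315.84635768 279.66631433]]
```

View pics/s8.png

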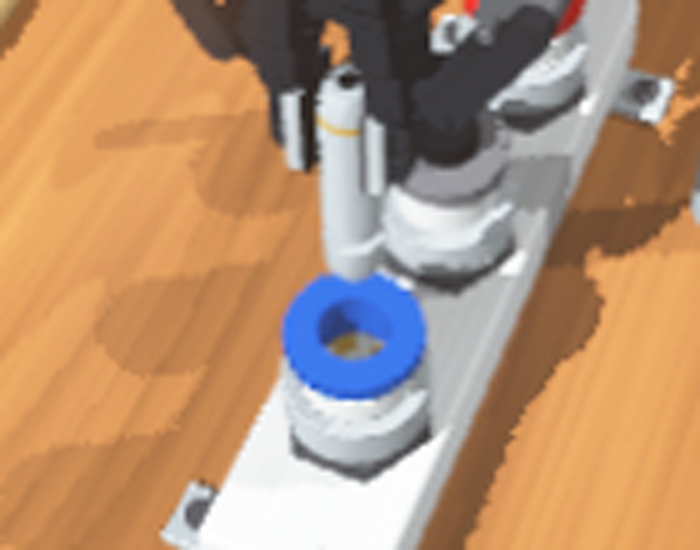

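>>> carry_out:
  series:
    - [[0.028,0.1,0,0.04],[0.028,0.35,0,0.04],[0.028,0.65,0,0.04],[0.028,0.9,0,0.04],[0.028,1.1,0,0.04],[0.028,1.25,0,0.04],[0.028,1.4,0,0.04],[0.028,1.52,0,0.04],[0.028,1.6,0,0.04],[0.028,1.6,0,0.04]]

```text
t: 22.35
position: [0.5012, 0.1171, 0.1089]
tcp_rot: [-0.707, 0.707, -0.002, 0.002]
wrist_force: [-0.5, 0.2, -1.6]
grip_width: 0.0178
```

```bash
python3 st.py |head -3
```

```text
22.35 [0.5012 0.1171 0.1089] 0.0178 [-0.5  0.2 -1.6] [0.01 0.02 0.03]
b 1935 [0.0942 0.0947]
-1 []
```

>>> carry_out:
  series:
    - [[0,0.05,0,0],[0,0.11,0,0],[0,0.17,0,0],[0,0.23,0,0],[0,0.29,0,0],[0,0.35,0,0],[0,0.4,0,0],[0,0.45,0,0],[0,0.5,0,0],[0,0.5,0,0]]

```text
t: 23.65
position: [0.5017, 0.1172, 0.0944]
tcp_rot: [0.707, -0.707, 0.001, -0.002]
wrist_force: [-0.2, 0.8, 5.2]
grip_width: 0.0183
```

```bash
python3 st.py |head -2
```

```text
23.65 [0.5017 0.1172 0.0944] 0.0183 [-0.2  0.8  5.2] [0.08 0.02 0.02]
b 1984 [0.093  0.0936]
```

>>> carry_out:
  series:
    - [[0,0.04,0,0],[0,0.08,0,0],[0,0.12,0,0],[0,0.16,0,0],[0,0.2,0,0],[0,0.25,0,0],[0,0.31,0,0],[0,0.37,0,0],[0,0.43,0,0],[0,0.43,0,0]]

```text
t: 24.95
position: [0.5013, 0.1171, 0.0808]
tcp_rot: [-0.707, 0.707, -0.002, 0.002]
wrist_force: [3.3, 1.6, -1.8]
grip_width: 0.018
```

```bash
python3 st.py |head -2
```

```text
24.95 [0.5013 0.1171 0.0808] 0.018 [ 3.3  1.6 -1.8] [ 0.19 -0.74 -0.02]
b 1968 [0.091  0.0915]
```

>>> carry_out:
  series:
    - [[0,0.03,0,0],[0,0.06,0,0],[0,0.09,0,0],[0,0.12,0,0],[0,0.15,0,0],[0,0.17,0,0],[0,0.19,0,0],[0,0.21,0,0],[0,0.21,0,0],[0,0.21,0,0]]

```text
t: 26.25
position: [0.5008, 0.1171, 0.0746]
tcp_rot: [-0.707, 0.707, -0.002, 0.001]
wrist_force: [-0.7, 0.8, -0.9]
grip_width: 0.0186
```

```bash
python3 st.py |head -2
```

```text
26.25 [0.5008 0.1171 0.0746] 0.0186 [-0.7  0.8 -0.9] [ 0.22 -0.07 -0.03]
b 1934 [0.0941 0.0947]
```

The collar has sprung back, so the teeth are locked. Next I'll press gently onto the stop.

>>> carry_out:
  series:
    - [[0,0.01,0,0],[0,0.02,0,0],[0,0.03,0,0],[0,0.04,0,0],[0,0.05,0,0],[0,0.055,0,0],[0,0.06,0,0],[0,0.06,0,0],[0,0.06,0,0],[0,0.06,0,0]]

```text
t: 27.55
position: [0.5013, 0.1171, 0.073]
tcp_rot: [-0.707, 0.707, -0.002, 0.002]
wrist_force: [-0.2, 0.3, -0.6]
grip_width: 0.0178
```

```bash
python3 st.py |head -2
```

```text
27.55 [0.5013 0.1171 0.073 ] 0.0178 [-0.2  0.3 -0.6] [ 0.02  0.05 -0.04]
b 1934 [0.0941 0.0946]
```

>>> carry_out:
  series:
    - [[0,0.005,0,0],[0,0.01,0,0],[0,0.015,0,0],[0,0.02,0,0],[0,0.025,0,0],[0,0.03,0,0],[0,0.035,0,0],[0,0.035,0,0],[0,0.035,0,0],[0,0.035,0,0]]

```text
t: 28.85
position: [0.5015, 0.1171, 0.0727]
tcp_rot: [0.707, -0.707, 0.001, -0.002]
wrist_force: [-2.8, -0.5, 12.4]
grip_width: 0.018
```

```bash
python3 st.py |head -2
```

```text
28.85 [0.5015 0.1171 0.0727] 0.018 [-2.8 -0.5 12.4] [-0.09  0.61 -0.05]
b 1926 [0.0941 0.0946]
```

>>> carry_out:
  series:
    - [[0,-0.02,0,0],[0,-0.04,0,0],[0,-0.06,0,0],[0,-0.075,0,0],[0,-0.085,0,0],[0,-0.095,0,0],[0,-0.105,0,0],[0,-0.115,0,0],[0,-0.115,0,0],[0,-0.115,0,0]]

```text
t: 30.15
position: [0.5011, 0.1171, 0.075]
tcp_rot: [-0.707, 0.707, -0.002, 0.002]
wrist_force: [1.6, 0.0, -12.3]
grip_width: 0.0182
```

```bash
python3 st.py |head -2
```

```text
30.15 [0.5011 0.1171 0.075 ] 0.0182 [  1.6   0.  -12.3] [ 0.08 -0.46  0.05]
b 1937 [0.0941 0.0946]
```

>>> carry_out:
  series:
    - [[0,0.02,0,0],[0,0.04,0,0],[0,0.055,0,0],[0,0.07,0,0],[0,0.08,0,0],[0,0.09,0,0],[0,0.1,0,0],[0,0.105,0,0],[0,0.105,0,0],[0,0.105,0,0]]

```text
t: 31.45
position: [0.5015, 0.1171, 0.0727]
tcp_rot: [-0.707, 0.707, -0.002, 0.002]
wrist_force: [-1.2, -0.6, 6.5]
grip_width: 0.018
```

```bash
python3 st.py |head -2
```

```text
31.45 [0.5015 0.1171 0.0727] 0.018 [-1.2 -0.6  6.5] [-0.07  0.24 -0.05]
b 1933 [0.0941 0.0946]
```

>>> carry_out:
  series:
    - [[0,0,0,0],[0,0,0,0],[0,0,0,0],[0,0,0,0],[0,0,0,0],[0,-0.03,0,0],[0,-0.1,0,0],[0,-0.2,0,0],[0,-0.3,0,0],[0,-0.4,0,0]]
  hand: -0.2

```text
t: 32.75
position: [0.5013, 0.1171, 0.0845]
tcp_rot: [-0.707, 0.707, -0.002, 0.002]
wrist_force: [-0.8, -0.7, 0.5]
grip_width: 0.0339
```

>>> carry_out:
  series:
    - [[0,-0.2,0,0],[0,-0.5,0,0],[0,-0.9,0,0],[0,-1.4,0,0],[0,-1.9,0,0],[0,-2.4,0,0],[0,-2.9,0,0],[0,-3.3,0,0],[0,-3.5,0,0],[0,-3.5,0,0]]

```text
t: 34.0
position: [0.5013, 0.1171, 0.1894]
tcp_rot: [-0.707, 0.707, -0.002, 0.002]
wrist_force: [0.6, 0.2, -0.3]
grip_width: 0.0341
```

```bash
python3 st.py |head -3
python3 - <<'E'
from h import *
s,d=r.get_image("side"); W=cloud(d,r.camera_info("side")); b,e=r.get_image("wrist"); V=cloud(e,r.camera_info("wrist"))
for n,X in(("side",W),("wrist",V)):
    q=X[(np.hypot(X[...,0]-.501,X[...,1]-.117)<.012)&(X[...,2]>.11)&(X[...,2]<.16)]; print(n,len(q),np.percentile(q[:,2],[95,99,100]).round(4))
cv2.imwrite("pics/s9.png",s[:,:,::-1])
E
```

```text
34.0 [0.5013 0.1171 0.1894] 0.0341 [ 0.6  0.2 -0.3] [ 0.01 -0.01 -0.02]
r 401 [0.097  0.0978]
b 1216 [0.0937 0.0943]
side 183 [0.1393 0.1401 0.1407]
wrist 556 [0.1391 0.1395 0.14  ]
```

View pics/s9.png

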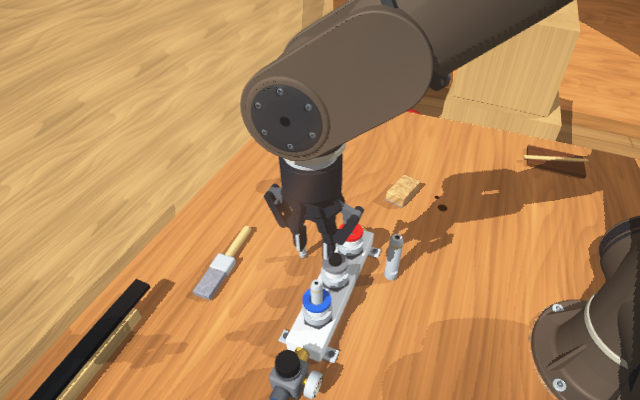

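```bash
python3 -c "
from cell import r
print(r.finish_job())"
```

```text
the job is handed in; nothing more can be done
None
```

The nozzle is fully home and locked in the blue coupling, and I handed the job in at about 34 s with the gripper clear.

- **Release from red:** I pressed the red collar fully in (top at 90.0 mm, about 15 N), closed on the tube and lifted 10 mm, which brought the bead between the teeth. I then gripped higher up and drew the nozzle out; wrist-force readings after these moves were 3 to 6 N.
- **Into blue:** The blue collar dipped about 3 mm and jumped back to rest, at 94 mm above the bench, when the teeth locked. I then pushed on to the hard stop with 12 N.
- **Lock check:** A 12 N upward pull held after about 2 mm of free play. I set the nozzle back on its stop with 6.5 N before letting go.
- **Final views:** The mouth stands about 45.7 mm above the blue collar. The same measurement in red at the start gave about 45.9 mm, so it is fully home. In the last side picture the brush, sanding block, larger look-alike and rail stand where they were. The arm hid the lacquer jar and mostly hid the small look-alike; I did not move the arm near the jar.

**Disagreement:** The fingertips turned out to sit about 30 mm above the reported TCP position, far more than the stated swing of the pads. I worked from the camera depth and the contact force instead.

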